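# Fit a window glass and screw its retaining ring snug

## Task

Lay the thick round glass window flat in the pocket of the aluminium cell. Then put the brass retaining ring over it, feel for the place where its pins drop between the threads, and screw it clockwise until the glass is held snug: clearly clamped on its sprung seat (about 10 N), but never overtightened. Handle the parts gently, let go, and leave the other things on the bench as they are.

Things in the scene. Friction and masses are not known exactly. Their poses are not given: they have to be found in the camera images.
- window: Loose greenish glass disc, 36 mm across, 12 mm thick, edges bevelled 1.5 mm, 35 g; it lies flat on a small black fixed stand (top 26 mm above the bench, 32 mm across; foot 60 mm across, 8 mm high). Origin: centre of its underside; z up.
- cell: Fixed aluminium cell: a square plate 92x92x10 mm with four bolt heads (to 14 mm high) and on it a round boss 46 mm across (43 mm in its top 2 mm), its rim 36 mm above the bench, with a pocket for the glass in the top and three thread flanges round it. Origin: on the boss axis, on the bench; z up.
- cell_pocket (a point): Centre of the pocket's mouth, level with the rim. Pocket: 38.5 mm across; its black sprung seat lies 5 mm below the rim, up to 0.8 mm more or less (differs each time, not measured), so the seated glass stands about 7 mm proud. The seat gives 1 mm per 7 N, at most 3.5 mm.
- cell_thread (a point): On the boss axis, 33 mm up: level of the flat tops of three flanges, 23 to 28.5 mm from the axis, each 90 deg long. Undersides: 30 mm up at the start, falling clockwise (from above) by 4.46 mm/rad. Middles of the 30 deg gaps between them: 15, 135, 255 deg anticlockwise from the cell's x, but up to 20 deg more or less, not measured: find them by feel or eye.
- ring: Loose brass retaining ring, 150 g, upright on the bench: skirt 67 mm across, 61 mm inside, 23.5 mm high. Origin: on the axis at the underside; z up. Three inward pins in the skirt at 0, 120, 240 deg of its frame (red dots above them), 4.4 mm thick, 25.5 to 30.5 mm from the axis, centres 2.7 mm above the underside.
- ring_collar (a point): On the ring's axis, 33 mm above its underside: middle of the knurled round collar to grip (48 mm across, 23.5 to 42 mm above the underside; 28 mm hole through it). With the pins resting on the flanges the ring's underside is 32.5 mm above the bench; in the gaps it sinks freely, and below 25.1 mm the ring can be screwed clockwise.
- ring_shoulder (a point): On the ring's axis, 19.9 mm above its underside: level of the inner shoulder that presses on the glass (first touch with the underside 22.3 to 23.9 mm above the bench). Turning draws it down; torque grows with clamping. From first load, each 0.1 rad adds about 2 to 3 N, held by friction. 5 to 17 N is snug, over 22 N overtightened.
- loupe: Bystander: small black eye loupe, 32 mm across, 21 mm tall. Leave it.
- marker_3: Bystander: red marker pen lying on the bench, 130 mm long. Leave it.
- multimeter: Bystander: yellow and black multimeter lying flat, 144x74x39 mm. Leave it.
- puck_2: Bystander: black round puck, 44 mm across, 50 mm tall. Leave it.
Mind the look-alikes: they are no part of the job. Several things have the shape of the window; the one meant has the colours described above.

How it is judged:
By the outcome, as a careful person would: the job done as asked, in the order asked, and still so for the second after the job is handed in, with the robot touching nothing.
It also fails if it takes over 58 s, if anything falls off the work surface, if the arm or the gripper's body presses on something with over 40 N, if the wrist force passes 120 N, or if a joint passes its speed limit or range.

## Robot

A 6-joint arm with a two-finger parallel gripper is mounted at the origin on a cart in front of the work surface, level with it; the furniture and walls round the work are solid. World frame = base frame: x ahead of the robot, y to its left, z up, the work surface at z = 0. Lengths are in m, angles in rad, forces in N, time in s.
With the tool pointing down it reaches from about 0.35 to 0.85 m from the base axis. Payload 8.1 kg.
Tool frame: the origin (TCP) lies between the finger pads; the fingertips stand 11 mm ahead of it and the grasp point (between the pads) lies 8 mm behind it (robot.tips_ahead is the distance from the TCP to the fingertips, in m); z points along the fingers, y is the line along which they close (so a half turn about z gives the same grasp; the last joint's range is limited). The gripper opens to 93 mm and grips with 3 to 60 N. Pads are 15 mm wide; open, the fingers measure 128 mm over their backs; the gripper's body (75 mm by 188 mm) begins 65 mm behind the grasp point.
Start: joints at [1.198, 0.13, 1.488, -0, 1.523, -0.085], TCP at [0.17, 0.575, 0.23] pointing down, gripper open.
Joint ranges: [-2.96, 2.96], [-0.89, 2.26], [0.02, 2.5], [-1.34, 4.48], [0, 2.73], [-2.66, 2.66]. Speed limits (rad/s): [2.39, 2.39, 2.79, 3.14, 3.14, 3.14].

## Interface

Orientations are given as a rotation vector (axis times angle).
In Python, from plant import robot gives the robot as it stands. The module is installed in compiled form; this text tells all that it offers.
- The arm moves only by the tool move_arm, never from a script. Its argument "deltas" is one flat list of numbers, 7 for each row, row after row: the shift along the tool's x, y, z in m, then the turn, a rotation vector about the tool's x, y, z in rad, then the opening, from 0 (shut) to 1 (fully open). A call has 1 to 12 rows; each row is the pose to reach, as a shift and turn from the pose commanded when the call began, along the tool's axes at that moment; what a row does not reach only later rows make up. A row lasts 1/8 s, in which the tool goes at most 62.5 mm and 10.7 degrees, less where a joint would pass 70% of its speed; a pose out of reach is approached as far as the arm can. A call with a gripper value outside its range is refused whole. The fingers move at their own pace and stop on an object; "squeeze" is the grip in N (left out, the last holds). Time passes only in rows, so rows that repeat a pose let the fingers close. It gives the time, the measured TCP pose, the force, the opening and the grip force at its end, in the units of the state.
- robot.read_state(): the state, without advancing time (a new reading comes with each control period).
- robot.read_camera(name): name is "scene" or "top" or "wrist"; returns (picture, depth): 420x560x3 uint8, red, green, blue; 420x560 float32, m along the optical axis (not along the pixel's ray), 0 where there is no reading.
- robot.camera_model(name): a dict with "K" (3x3 intrinsics, pixels), "k1" (the pictures are not rectified: a ray, as slopes to the right and down, at radius r is drawn at 1 + k1 r^2 times it, then the intrinsics apply), "R" (3x3) and "t" (3): a world point X has camera coordinates R X + t; the wrist camera has in their place "tool_from_camera" (4x4, takes a point from camera to tool coordinates, whose origin is the TCP and whose axes are the flange's). Camera axes: x right, y down, z forward; pixel columns grow to the right and rows downward; lengths in m; the calibration is good to about 2 mm. A picture is of the moment at which its call begins: read the wrist's pose just before it. camera_model takes no time and is no camera call.
- robot.close_job(): hands the job in; it is judged then, once.
Trained networks look in the newest picture that a camera, given by its name, has taken for a name from the list of things; names that differ only in an ending like _2 or _b are one class to them, and where a whole thing is asked for, a point or a joint stands for the part that bears it (a point fixed in the world has none). Each returns a list of dicts, best first, with "confidence" (0 to 1); they miss things now and then, are a little off and sometimes report something else, mostly with a low value. They report only what shows in the picture. A call takes as long as a camera call. They do not tell look-alikes from the thing itself.
- robot.recognise(camera, label): "uv" ([column, row] in pixels, amid what is visible of it).
The state is a dict: "t": time; "q": joint angles; "dq": joint speeds; "joint_torque": joint torques, N m; "tool_pos": TCP position; "orientation": TCP orientation; "force": force on the tool from outside, world axes, zero at the start; "wrist_torque": the same for the moment, N m; "opening": finger opening in m; "gripper_force": force on a finger pad.
Only numpy, scipy, OpenCV 4.12 (cv2) and the standard library are available. Lean on these libraries where they do the work, as an engineer would, in place of code of your own. Each camera call takes 0.05 s, during which the arm holds its last target. There are 200 camera calls.

## Working session

There is one attempt and no reset: what is moved stays moved. The work goes in short steps, Python scripts to look and compute and a tool call to move; the robot and the scene stay as the last step left them, time stands still between calls to the robot, and variables do not carry over. Pictures are saved under pics/ and viewed, at most 10 in all, crops included, and the job is handed in when it is done.

Besides the shell and the picture viewer there is one more tool, called after "Request:" as name(argument=value, ...) on one line, values as JSON. move_arm: Moves the arm, as the interface text tells. Its arguments: {"type":"object","properties":{"deltas":{"type":"array","items":{"type":"number"}},"squeeze":{"type":"number"}},"required":["deltas"]}

```bash
mkdir -p pics; cat > h.py <<'E'
import numpy as np, cv2
from scipy.spatial.transform import Rotation as R
from plant import robot
def cloud(name, st=None):
    """picture, world points (HxWx3), valid mask"""
    if st is None: st=robot.read_state()
    im,d=robot.read_camera(name); m=robot.camera_model(name)
    K=np.array(m["K"]);h,w=d.shape
    v,u=np.mgrid[:h,:w]
    x=(u-K[0,2])/K[0,0];y=(v-K[1,2])/K[1,1]
    xs,ys=x.copy(),y.copy()
    for _ in range(8):
        s=1+m["k1"]*(xs**2+ys**2); xs,ys=x/s,y/s
    P=np.stack([xs*d,ys*d,d],-1)
    if "R" in m: W=(P-np.array(m["t"]))@np.array(m["R"])
    else:
        T=np.array(m["tool_from_camera"]); Q=P@T[:3,:3].T+T[:3,3]
        W=Q@R.from_rotvec(st["orientation"]).as_matrix().T+st["tool_pos"]
    return im,W,d>0
def circ(p):
    A=np.c_[2*p,np.ones(len(p))]; s=np.linalg.lstsq(A,(p**2).sum(1),rcond=None)[0]
    return s[0],s[1],np.sqrt(s[2]+s[0]**2+s[1]**2)
def save(im,n): cv2.imwrite(f"pics/{n}.png",im[...,::-1])
E
python3 - <<'E'
from h import *
s=robot.read_state(); print(s["tool_pos"],s["orientation"],s["opening"],s["force"])
for c in("top","scene"):
    im,W,ok=cloud(c); save(im,c+"0"); np.savez(c+"0.npz",im=im,W=W,ok=ok)
    for l in("window","cell","ring","loupe","puck_2","marker_3","multimeter"):
        for r in robot.recognise(c,l)[:4]:
            u,v=np.round(r["uv"]).astype(int); print(c,l,(u,v),round(r["confidence"],2),W[v,u].round(3),im[v,u])
E
```

```text
[0.17009295 0.57481455 0.22858975] [-4.50488711e-01 -3.10870481e+00  2.80512558e-03] 0.09306675808049698 [-0.5854804   0.17527048 -0.12974715]
top window (np.int64(278), np.int64(281)) 0.73 [0.432 0.235 0.04 ] [57 88 53]
top window (np.int64(283), np.int64(325)) 0.64 [0.351 0.226 0.01 ] [ 54  68 116]
top window (np.int64(343), np.int64(274)) 0.52 [0.443 0.113 0.011] [ 56  71 119]
top cell (np.int64(358), np.int64(206)) 0.84 [0.569 0.083 0.029] [114 109 100]
top ring (np.int64(277), np.int64(207)) 0.79 [ 0.574  0.235 -0.002] [90 79 56]
top ring (np.int64(363), np.int64(206)) 0.64 [0.569 0.075 0.032] [40 37 28]
top loupe (np.int64(143), np.int64(201)) 0.63 [0.584 0.487 0.02 ] [8 5 9]
top loupe (np.int64(265), np.int64(150)) 0.52 [0.683 0.257 0.01 ] [109  30  24]
top loupe (np.int64(280), np.int64(205)) 0.49 [0.577 0.229 0.   ] [93 76 57]
top puck_2 (np.int64(308), np.int64(135)) 0.88 [0.701 0.176 0.048] [54 47 42]
top marker_3 (np.int64(265), np.int64(150)) 0.88 [0.683 0.257 0.01 ] [109  30  24]
top multimeter (np.int64(173), np.int64(265)) 0.6 [0.464 0.426 0.034] [101  95  91]
scene w
[... 190 characters left out ...]
nt64(245)) 0.66 [0.57 0.05 0.02] [102  97  87]
scene ring (np.int64(195), np.int64(189)) 0.58 [0.446 0.398 0.032] [30 26 20]
scene ring (np.int64(294), np.int64(202)) 0.55 [0.565 0.218 0.038] [136  96  38]
scene loupe (np.int64(228), np.int64(169)) 0.49 [0.585 0.479 0.012] [21 20 21]
scene loupe (np.int64(292), np.int64(205)) 0.16 [0.562 0.22  0.031] [125  91  38]
scene puck_2 (np.int64(362), np.int64(196)) 0.86 [0.697 0.156 0.035] [12 14 19]
scene marker_3 (np.int64(196), np.int64(193)) 0.73 [0.437 0.377 0.033] [160  37  27]
scene marker_3 (np.int64(325), np.int64(192)) 0.43 [0.683 0.248 0.012] [189  30  24]
scene multimeter (np.int64(196), np.int64(191)) 0.78 [0.444 0.389 0.031] [41 29 26]
```

View pics/top0.png

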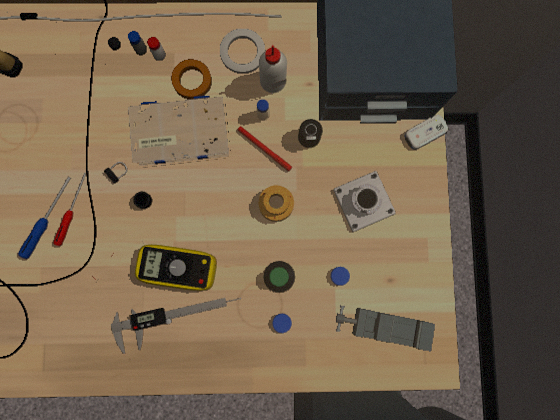

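View pics/scene0.png

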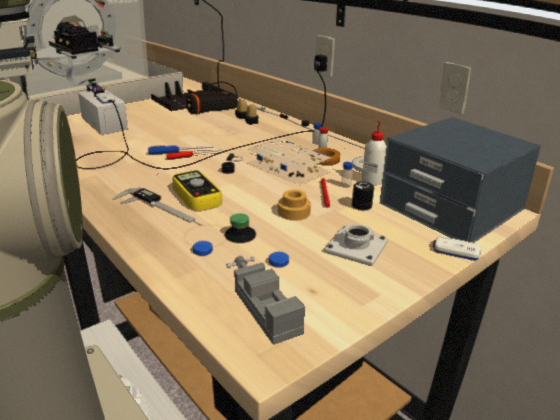

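The top view shows the green glass on its black stand at (279,277), the brass ring at (277,203) and the cell at (364,200). The blue discs are look-alikes. Next I measure the poses roughly and move closer.

```bash
cat >> h.py <<'E'
def rel(pos,yaw,st=None,P0=None):
    """delta (tool frame) to TCP pos with tool down, tool y at angle yaw (world); P0=(pos,rotvec) commanded"""
    st=st or robot.read_state()
    p0,o0=P0 if P0 else (st["tool_pos"],st["orientation"])
    R0=R.from_rotvec(o0).as_matrix()
    y=np.array([np.cos(yaw),np.sin(yaw),0]);z=np.array([0,0,-1.]);x=np.cross(y,z)
    Rt=np.c_[x,y,z]
    return (R0.T@(np.array(pos)-p0)).round(4),R.from_matrix(R0.T@Rt).as_rotvec().round(4)
def yaw(st): 
    y=R.from_rotvec(st["orientation"]).as_matrix()[:,1]; return np.arctan2(y[1],y[0])
E
python3 - <<'E'
from h import *
print(robot.camera_model("wrist"))
s=robot.read_state(); print(np.degrees(yaw(s)), s["tool_pos"])
for c in("top","scene"):
    D=np.load(c+"0.npz");W=D["W"];im=D["im"].astype(int);ok=D["ok"]
    def f(n,cx,cy,r,z0,z1,col=None):
        m=ok&(np.hypot(W[...,0]-cx,W[...,1]-cy)<r)&(W[...,2]>z0)&(W[...,2]<z1)
        if col is not None: m&=col
        p=W[m]; print(c,n,len(p),p.mean(0).round(4),((p.max(0)+p.min(0))/2).round(4),(p.max(0)-p.min(0)).round(4))
    f("win",.437,.232,.05,.030,.06,im[...,1]>im[...,0]*1.2)
    f("ring",.575,.235,.05,.036,.06)
    f("cell",.575,.075,.05,.030,.06)
    f("plate",.575,.075,.08,.006,.016)
E
```

```text
{'K': array([[371.58696946,   0.        , 287.09894994],
       [  0.        , 371.58696946, 207.40512171],
       [  0.        ,   0.        ,   1.        ]]), 'k1': -0.03943007319494416, 'tool_from_camera': array([[-3.02420623e-04, -9.60127247e-01, -2.79563190e-01,
         7.79411916e-02],
       [ 9.99999921e-01, -3.61996558e-04,  1.61473902e-04,
         7.04994904e-04],
       [-2.56236405e-04, -2.79563119e-01,  9.60127282e-01,
        -1.55305270e-01],
       [ 0.00000000e+00,  0.00000000e+00,  0.00000000e+00,
         1.00000000e+00]])}
73.50808470159483 [0.17029206 0.57532557 0.22966837]
top win 293 [0.44   0.2335 0.0368] [0.4402 0.2331 0.0368] [0.0344 0.0328 0.0107]
top ring 343 [0.5785 0.2369 0.0407] [0.5782 0.2369 0.0406] [0.0467 0.0482 0.0086]
top cell 408 [0.5822 0.0675 0.0326] [0.5822 0.0676 0.0344] [0.0571 0.0547 0.0088]
top plate 1448 [0.5801 0.0699 0.009 ] [0.5825 0.0672 0.011 ] [0.1162 0.1158 0.01  ]
scene win 186 [0.4392 0.2276 0.0368] [0.4411 0.2309 0.0349] [0.0331 0.0362 0.0097]
scene ring 222 [0.5783 0.2337 0.0409] [0.5792 0.2349 0.0402] [0.0479 0.0493 0.008 ]
scene cell 420 [0.5829 0.0643 0.0334] [0.5841 0.0661 0.0346] [0.0589 0.0573 0.0092]
scene plate 1010 [0.5716 0.054  0.0111] [0.5838 0.0643 0.011 ] [0.1166 0.1155 0.0099]
```

```bash
python3 - <<'E'
from h import *
print(rel((.545,.15,.14),np.pi/2))
E
```

```text
(array([-0.48  , -0.3015,  0.0897]), array([ 0.    , -0.    , -0.2878]))
```

Request:
move_arm(deltas=[-0.48,-0.3015,0.09,0,0,-0.288,1,-0.48,-0.3015,0.09,0,0,-0.288,1,-0.48,-0.3015,0.09,0,0,-0.288,1,-0.48,-0.3015,0.09,0,0,-0.288,1,-0.48,-0.3015,0.09,0,0,-0.288,1,-0.48,-0.3015,0.09,0,0,-0.288,1,-0.48,-0.3015,0.09,0,0,-0.288,1,-0.48,-0.3015,0.09,0,0,-0.288,1,-0.48,-0.3015,0.09,0,0,-0.288,1,-0.48,-0.3015,0.09,0,0,-0.288,1,-0.48,-0.3015,0.09,0,0,-0.288,1,-0.48,-0.3015,0.09,0,0,-0.288,1])

```text
t: 2.3
tool_pos: [0.5443, 0.1513, 0.1399]
orientation: [0.002, -3.142, -0.001]
force: [-0.1, 0.4, 0.5]
opening: 0.0926
gripper_force: 0.0
```

```bash
python3 - <<'E'
from h import *
s=robot.read_state(); print(s["tool_pos"],np.degrees(yaw(s)),s["q"],s["t"])
im,W,ok=cloud("wrist",s); np.savez("w1.npz",im=im,W=W,ok=ok,p=s["tool_pos"]); save(cv2.resize(im,(784,588),interpolation=cv2.INTER_CUBIC),"w1")
def f(n,cx,cy,r,z0,z1,col=None):
    m=ok&(np.hypot(W[...,0]-cx,W[...,1]-cy)<r)&(W[...,2]>z0)&(W[...,2]<z1)
    if col is not None: m&=col
    p=W[m]; print(n,len(p),p.mean(0).round(4),((p.max(0)+p.min(0))/2).round(4),(p.max(0)-p.min(0)).round(4))
i=im.astype(int)
f("win",.44,.233,.03,.034,.06,i[...,1]>i[...,0]*1.2)
f("ring",.578,.236,.05,.038,.06)
f("cell",.582,.0675,.032,.0345,.06)
f("plate",.582,.067,.08,.006,.016)
E
```

```text
[0.54428755 0.15132975 0.1399196 ] 90.08223120100632 [ 1.80108512e-01  9.59386455e-02  1.69152236e+00  5.03528057e-04
  1.35408742e+00 -1.39223129e+00] 2.3
win 2435 [0.4417 0.2333 0.0381] [0.4416 0.2338 0.0375] [0.0356 0.0347 0.0066]
ring 1412 [0.5713 0.2342 0.042 ] [0.5784 0.2371 0.0412] [0.0446 0.0485 0.0063]
cell 506 [0.5755 0.072  0.036 ] [0.5813 0.0681 0.0364] [0.0486 0.0541 0.0039]
plate 6784 [0.5705 0.0751 0.0104] [0.58  0.068 0.011] [0.1093 0.1173 0.0099]
```

View pics/w1.png

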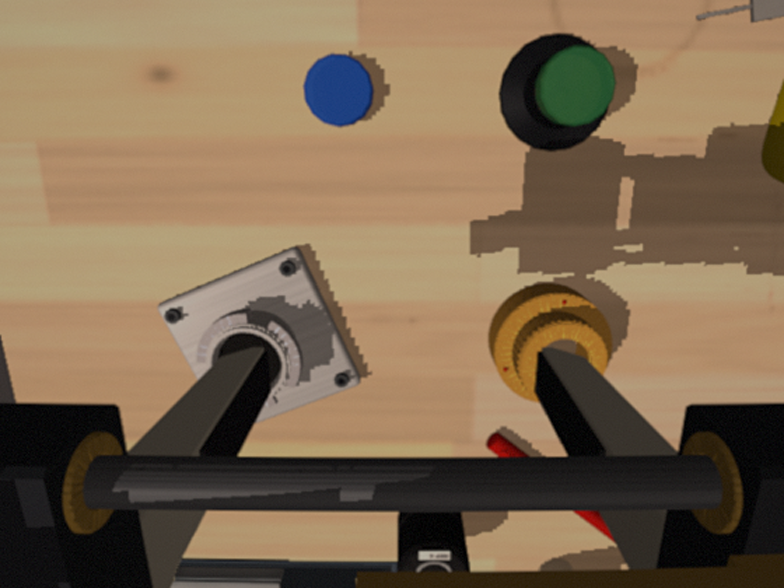

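The wrist view shows the glass at (575,85), the ring at (550,340) with red dots at (565,301) and (505,369), and the cell at (250,355), partly hidden by a finger. I'll refine the centres and grip the glass.

```bash
cat >> h.py <<'E'
def onplane(uv,z,st,name="wrist"):
    """pixels (N,2) -> world xy on plane z via wrist cam"""
    m=robot.camera_model(name);K=np.array(m["K"])
    n=cv2.undistortPoints(np.array(uv,float).reshape(-1,1,2),K,np.array([m["k1"],0,0,0,0])).reshape(-1,2)
    T=np.array(m["tool_from_camera"]);Rw=R.from_rotvec(st["orientation"]).as_matrix()
    d=np.c_[n,np.ones(len(n))]@T[:3,:3].T@Rw.T; o=Rw@T[:3,3]+st["tool_pos"]
    return (o+d*((z-o[2])/d[:,2])[:,None])[:,:2]
E
python3 - <<'E'
from h import *
D=np.load("w1.npz");im=D["im"].astype(int);W=D["W"];ok=D["ok"]
st=robot.read_state()
g=((im[...,1]>im[...,0]*1.25)&(im[...,1]>im[...,2]*1.1)&ok&(np.hypot(W[...,0]-.4417,W[...,1]-.2335)<.03))
m=g&(abs(W[...,2]-np.median(W[g][:,2]))<.0012); p=W[m];print("top z",np.median(p[:,2]),"mean",p.mean(0).round(4))
c=max(cv2.findContours(g.astype(np.uint8),0,1)[0],key=cv2.contourArea)[:,0]
print("fit z.038",np.round(circ(onplane(c,.0365,st)),4))
# ring collar top, dots
m=ok&(np.hypot(W[...,0]-.578,W[...,1]-.237)<.035)
for z in(.0395,): 
    c=max(cv2.findContours((m&(W[...,2]>z)).astype(np.uint8),0,1)[0],key=cv2.contourArea)[:,0]
    q=onplane(c,.042,st); r=np.hypot(*(q-[.578,.237]).T); q=q[r>.020]; print("ring",np.round(circ(q),4))
red=m&(im[...,0]>1.9*im[...,1])&(im[...,0]>70)
n,l,s,ce=cv2.connectedComponentsWithStats(red.astype(np.uint8))
for i in range(1,n): 
    if s[i,4]>2: print(ce[i],s[i,4],W[l==i].mean(0).round(4))
for n,t in (("win",(.4415,.2335,.20)),("down",(.4415,.2335,.0433))): print(n,rel(t,np.pi/2,st))
E
```

```text
top z 0.03812314673104736 mean [0.4416 0.2336 0.0381]
fit z.038 [0.442  0.233  0.0184]
ring [0.5794 0.237  0.0235]
[402.83333333 215.16666667] 6 [0.5515 0.2409 0.0245]
[360.5        263.33333333] 6 [0.5918 0.2106 0.0243]
win (array([ 0.1026,  0.0822, -0.06  ]), array([0.0005, 0.0002, 0.002 ]))
down (array([0.1026, 0.0821, 0.0967]), array([0.0005, 0.0002, 0.002 ]))
```

Request:
move_arm(deltas=[0.1026,0.082,0,0,0,0.002,1,0.1026,0.082,0,0,0,0.002,1,0.1026,0.082,0.03,0,0,0.002,0.7,0.1026,0.082,0.07,0,0,0.002,0.7,0.1026,0.082,0.0965,0,0,0.002,0.6,0.1026,0.082,0.0965,0,0,0.002,0.6,0.1026,0.082,0.0965,0,0,0.002,0.5], squeeze=8)

```text
t: 3.22
tool_pos: [0.4427, 0.2329, 0.0446]
orientation: [0.001, 3.14, 0.001]
force: [-0.1, -0.2, -0.7]
opening: 0.0501
gripper_force: 0.0
```

Request:
move_arm(deltas=[0,0,0,0,0,0,0.42,0,0,0,0,0,0,0.3,0,0,0,0,0,0,0.3,0,0,0,0,0,0,0.3])

```text
t: 3.72
tool_pos: [0.4434, 0.2324, 0.0445]
orientation: [0.003, 3.14, 0.002]
force: [-1.4, 1.7, 6.9]
opening: 0.035
gripper_force: 8.0
```

```bash
python3 - <<'E'
from h import *
s=robot.read_state(); print({k:np.round(v,4) for k,v in s.items() if k!="joint_torque"})
print(rel((.582+.10,.068-.082,.14),np.pi/2,s),rel((.582+.055,.068-.1,.14),np.pi/2,s))
E
```

```text
{'t': np.float64(3.725), 'q': array([ 3.8020e-01,  3.6800e-02,  1.9418e+00,  3.0000e-04,  1.1607e+00,
       -1.1887e+00]), 'dq': array([ 0.001 , -0.0001,  0.0004, -0.    ,  0.0019,  0.0005]), 'tool_pos': array([0.4434, 0.2324, 0.0445]), 'orientation': array([3.1000e-03, 3.1396e+00, 1.7000e-03]), 'force': array([-1.4129,  1.7319,  6.8671]), 'wrist_torque': array([0.158 , 0.2596, 0.0054]), 'gripper_force': np.float64(8.0019), 'opening': np.float64(0.035)}
(array([-0.2393, -0.2459, -0.0953]), array([ 0.0011,  0.002 , -0.002 ])) (array([-0.1943, -0.2639, -0.0954]), array([ 0.0011,  0.002 , -0.002 ]))
```

Request:
move_arm(deltas=[0,0,-0.003,0,0,0,0.3,0,0,-0.008,0,0,0,0.3,0,0,-0.008,0,0,0,0.3])

```text
t: 4.1
tool_pos: [0.4426, 0.232, 0.0516]
orientation: [0.003, 3.141, 0.0]
force: [-0.2, 0.0, -0.1]
opening: 0.0351
gripper_force: 8.0
```

```bash
python3 - <<'E'
from h import *
s=robot.read_state(); print({k:np.round(v,4) for k,v in s.items() if k!="joint_torque"})
im,W,ok=cloud("wrist",s); save(im,"w2"); np.savez("w2.npz",im=im,W=W,ok=ok)
i=im.astype(int);g=(i[...,1]>i[...,0]*1.25)&(i[...,1]>i[...,2]*1.1)&ok&(np.hypot(W[...,0]-.4417,W[...,1]-.2335)<.03)
p=W[g];A=np.c_[p[:,:2]-[.442,.233],np.ones(len(p))];
for _ in range(5):
    c=np.linalg.lstsq(A,p[:,2],rcond=None)[0];r=abs(p[:,2]-A@c);k=r<.001;p,A=p[k],A[k]
print(len(p),c.round(4),p.mean(0).round(4),(p.max(0)-p.min(0)).round(4))
E
```

```text
{'t': np.float64(4.1), 'q': array([ 3.8020e-01,  2.5500e-02,  1.9388e+00, -1.0000e-04,  1.1767e+00,
       -1.1887e+00]), 'dq': array([ 0.0004,  0.0048,  0.0064, -0.0013, -0.0069,  0.0005]), 'tool_pos': array([0.4426, 0.232 , 0.0516]), 'orientation': array([2.900e-03, 3.141e+00, 3.000e-04]), 'force': array([-0.221 ,  0.0062, -0.095 ]), 'wrist_torque': array([0.0491, 0.0064, 0.0275]), 'gripper_force': np.float64(7.9998), 'opening': np.float64(0.0351)}
2475 [0.0324 0.0367 0.0453] [0.4397 0.2327 0.0452] [0.0341 0.0354 0.0033]
```

View pics/w2.png

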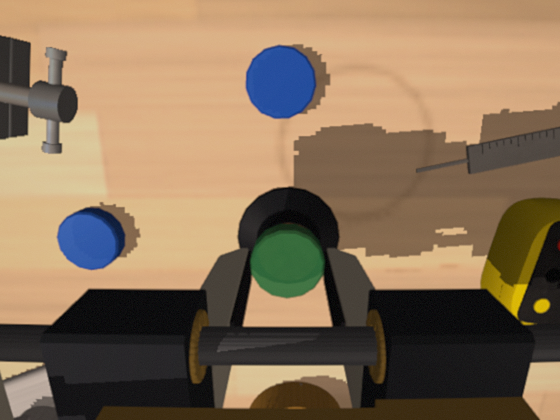

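The view shows the green glass in the fingers at (288,260), slightly tilted and about 2–3 mm off the pad centre. I'll set it back on the stand and grip it again, lower and centred.

Request:
move_arm(deltas=[0,0,0.004,0,0,0,0.3,0,0,0.0075,0,0,0,0.3,0,0,0.0075,0,0,0,0.5,0,0,0.0075,0,0,0,0.5,0,0,0.0075,0,0,0,0.5])

```text
t: 4.78
tool_pos: [0.4423, 0.232, 0.0435]
orientation: [-0.003, -3.141, -0.0]
force: [0.0, 0.1, 0.2]
opening: 0.0464
gripper_force: 0.0
```

```bash
cat >> h.py <<'E'
def glass(c=(.4417,.2335),n=None):
    s=robot.read_state(); im,W,ok=cloud("wrist",s)
    if n: save(im,n)
    i=im.astype(int);g=(i[...,1]>i[...,0]*1.25)&(i[...,1]>i[...,2]*1.1)&ok&(np.hypot(W[...,0]-c[0],W[...,1]-c[1])<.03)
    p=W[g];A=np.c_[p[:,:2]-c,np.ones(len(p))]
    for _ in range(6):
        k0=np.linalg.lstsq(A,p[:,2],rcond=None)[0];r=abs(p[:,2]-A@k0);k=r<.0008;p,A=p[k],A[k]
    print("pose",s["tool_pos"].round(4),"f",s["force"].round(2),"open",s["opening"].round(4),"fingF",s["gripper_force"].round(1))
    print("glass n",len(p),"slope",k0.round(4),"mean",p.mean(0).round(4),"mid",((p.max(0)+p.min(0))/2).round(4),"span",(p.max(0)-p.min(0)).round(4))
E
python3 - <<'E'
from h import *
glass()
E
```

```text
Traceback (most recent call last):
  File "h.py", line 48, in glass
    print("pose",s["tool_pos"].round(4),"f",s["force"].round(2),"open",s["opening"].round(4),"fingF",s["gripper_force"].round(1))
                                                                       ^^^^^^^^^^^^^^^^^^
AttributeError: 'float' object has no attribute 'round'
```

```bash
sed -i 's/s\["opening"\].round(4)/round(s["opening"],4)/; s/s\["gripper_force"\].round(1)/round(s["gripper_force"],1)/' h.py
python3 - <<'E'
from h import *
glass()
E
```

```text
pose [0.4423 0.232  0.0435] f [ 0.95 -0.29 -0.03] open 0.0464 fingF 0.0
glass n 1082 slope [0.0175 0.1218 0.0383] mean [0.4392 0.2333 0.0383] mid [0.4394 0.2321 0.0379] span [0.0344 0.028  0.0045]
```

```bash
cat > g2.py <<'E'
from h import *
def glass2(c=(.4417,.2335),z0=.02,n=None):
    s=robot.read_state(); im,W,ok=cloud("wrist",s)
    if n: save(cv2.resize(im[150:350,180:400],None,fx=2.5,fy=2.5),n)
    i=im.astype(int);g=(i[...,1]>i[...,0]*1.25)&(i[...,1]>i[...,2]*1.1)&ok&(np.hypot(W[...,0]-c[0],W[...,1]-c[1])<.03)
    g=cv2.erode(g.astype(np.uint8),np.ones((5,5)))>0
    p=W[g];A=np.c_[p[:,:2]-c,np.ones(len(p))];rng=np.random.default_rng(0);best=None
    for _ in range(300):
        j=rng.choice(len(p),3,False)
        try:k=np.linalg.solve(A[j],p[j,2])
        except Exception: continue
        q=abs(p[:,2]-A@k)<.001
        if best is None or q.sum()>best.sum(): best=q
    k=np.linalg.lstsq(A[best],p[best,2],rcond=None)[0];q=abs(p[:,2]-A@k)<.001;P=p[q]
    print("pose",s["tool_pos"].round(4),"f",s["force"].round(2),"open",round(s["opening"],4))
    print("n",len(P),"/",len(p),"slope,z",k.round(4),"mean",P.mean(0).round(4),"mid",((P.max(0)+P.min(0))/2).round(4),"span",(P.max(0)-P.min(0)).round(4))
E
python3 - <<'E'
from g2 import *
glass2(n="w3")
E
```

```text
pose [0.4423 0.232  0.0436] f [0.26 0.87 1.15] open 0.0462
n 2978 / 3520 slope,z [0.0069 0.0006 0.0384] mean [0.4386 0.2328 0.0383] mid [0.4391 0.2327 0.0383] span [0.0336 0.034  0.0022]
```

View pics/w3.png

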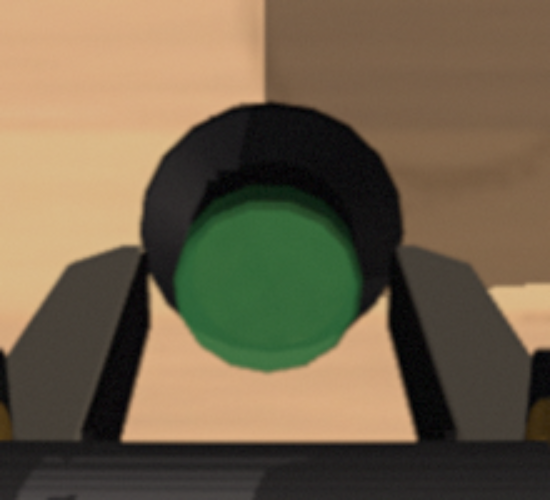

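```bash
python3 - <<'E'
from h import *
m=robot.camera_model("wrist");T=np.linalg.inv(m["tool_from_camera"])
def pr(p):
    c=T[:3,:3]@np.array(p)+T[:3,3];x,y=c[:2]/c[2];s=1+m["k1"]*(x*x+y*y)
    return np.array([m["K"][0,0]*x*s+m["K"][0,2],m["K"][1,1]*y*s+m["K"][1,2]]).round(1)
for n,p in dict(tipL=(.0075,-.0232,.011),tipR=(.0075,.0232,.011),tip0=(0,0.0232,.011),g0=(0,0,.0055),gm=(.0033,0,.0055)).items():
    q=pr(p);print(n,q,"in crop",((q-[180,150])*2.5).round(0))
E
```

```text
tipL [237.5 250.7] in crop [144. 252.]
tipR [333.6 250.7] in crop [384. 252.]
tip0 [333.  264.9] in crop [382. 287.]
g0 [285.5 269.9] in crop [264. 300.]
gm [285.5 263.6] in crop [264. 284.]
```

The glass is flat on its stand again, centred about 3 mm nearer the base than the pads. The fingertip positions in the crop match the calibration. I'll shift and grip again.

Request:
move_arm(deltas=[0.0033,0.0008,0.0012,0,0,0,0.5,0.0033,0.0008,0.0012,0,0,0,0.43,0.0033,0.0008,0.0012,0,0,0,0.4,0.0033,0.0008,0.0012,0,0,0,0.3,0.0033,0.0008,0.0012,0,0,0,0.3], squeeze=6)

```text
t: 5.55
tool_pos: [0.4391, 0.2328, 0.0424]
orientation: [0.003, 3.142, 0.0]
force: [0.5, -0.2, -0.1]
opening: 0.0354
gripper_force: 6.0
```

```bash
python3 - <<'E'
from g2 import *
print(robot.read_state()["orientation"],robot.read_state()["wrist_torque"])
glass2()
E
```

```text
[2.88029897e-03 3.14158544e+00 3.71236498e-05] [ 0.01405653  0.03618155 -0.00399522]
pose [0.4391 0.2328 0.0424] f [ 0.49 -0.17 -0.07] open 0.0354
n 2899 / 3455 slope,z [ 0.0095 -0.0053  0.0383] mean [0.4386 0.2335 0.0383] mid [0.4391 0.2335 0.0383] span [0.0332 0.0342 0.0023]
```

```bash
python3 - <<'E'
from h import *
s=robot.read_state();print(rel((.582,-.02,.11),0,s))
E
```

```text
(array([-0.1434, -0.2525, -0.0676]), array([ 0.   , -0.   ,  1.569]))
```

Request:
move_arm(deltas=[0,0,-0.02,0,0,0,0.3,0,0,-0.0676,0,0,0.1,0.3,-0.1434,-0.2525,-0.0676,0,0,1.569,0.3,-0.1434,-0.2525,-0.0676,0,0,1.569,0.3,-0.1434,-0.2525,-0.0676,0,0,1.569,0.3,-0.1434,-0.2525,-0.0676,0,0,1.569,0.3,-0.1434,-0.2525,-0.0676,0,0,1.569,0.3,-0.1434,-0.2525,-0.0676,0,0,1.569,0.3,-0.1434,-0.2525,-0.0676,0,0,1.569,0.3,-0.1434,-0.2525,-0.0676,0,0,1.569,0.3,-0.1434,-0.2525,-0.0676,0,0,1.569,0.3,-0.1434,-0.2525,-0.0676,0,0,1.569,0.3])

```text
t: 7.1
tool_pos: [0.5819, -0.0199, 0.11]
orientation: [-2.217, -2.225, 0.0]
force: [0.5, -0.2, 0.1]
opening: 0.0357
gripper_force: 6.0
```

```bash
python3 - <<'E'
from g2 import *
s=robot.read_state(); print(s["tool_pos"],np.degrees(yaw(s)),s["q"][5])
glass2(tuple(s["tool_pos"][:2]))
s=robot.read_state();im,W,ok=cloud("wrist",s); np.savez("w4.npz",im=im,W=W,ok=ok)
m=ok&(np.hypot(W[...,0]-.581,W[...,1]-.068)<.04)
v,u=np.where(m);print(u.min(),u.max(),v.min(),v.max())
a,b=max(v.min()-10,0),v.max()+10; c,d=u.min()-10,u.max()+10
save(cv2.resize(im[a:b,c:d],None,fx=4,fy=4,interpolation=cv2.INTER_CUBIC)[:600,:800],"w4");print(a,b,c,d)
for z0,z1 in((.0345,.0375),(.0315,.0343)):
    mm=m&(W[...,2]>z0)&(W[...,2]<z1)
    p=W[mm];print(z0,len(p),np.round(circ(p[:,:2]),4))
# rim: mean profile
E
```

```text
[ 0.581944   -0.01994007  0.10995207] 0.20713171477765577 -0.12591078078730972
pose [ 0.5819 -0.0199  0.11  ] f [ 0.49 -0.24  0.14] open 0.0357
n 2877 / 3282 slope,z [-0.0008 -0.0037  0.1057] mean [ 0.5821 -0.0189  0.1057] mid [ 0.5819 -0.0195  0.1057] span [0.0341 0.0341 0.0021]
225 347 18 146
8 156 215 357
0.0345 1161 [0.5841 0.0674 0.0209]
0.0315 2558 [0.5841 0.0677 0.0239]
```

View pics/w4.png

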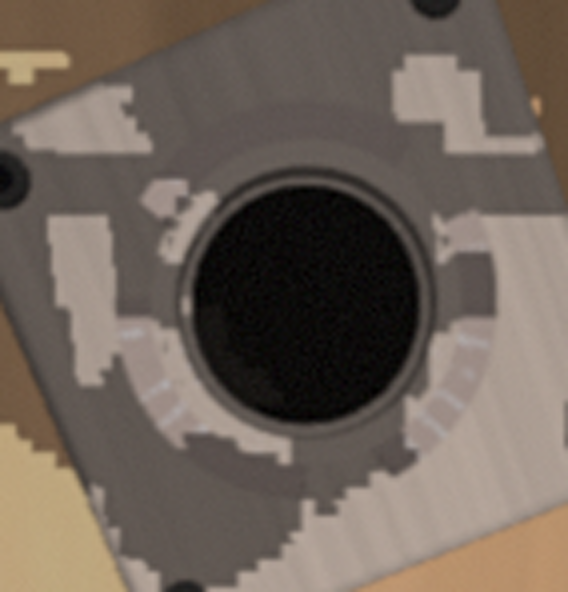

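The crop shows the pocket centred at (306,305), with the flanges around it showing as faint arcs. I'll take the gaps from the depth image.

```bash
python3 - <<'E'
from h import *
D=np.load("w4.npz");im=D["im"];W=D["W"];ok=D["ok"];st=robot.read_state()
g=cv2.GaussianBlur(im,(3,3),0).mean(2)
m=(g<45)&ok&(np.hypot(W[...,0]-.583,W[...,1]-.068)<.025)
m=cv2.morphologyEx((m).astype(np.uint8),cv2.MORPH_OPEN,np.ones((5,5)))
c=max(cv2.findContours(m,0,1)[0],key=cv2.contourArea)
print(cv2.fitEllipse(c)); q=onplane(c[:,0],.036,st);print("dark on rim plane",np.round(circ(q),4), "seat plane",np.round(circ(onplane(c[:,0],.031,st)),4))
# cell center from flange outer edge & rim outer edge via depth
for C in ((.5838,.0675),):
    X=W[...,0]-C[0];Y=W[...,1]-C[1];r=np.hypot(X,Y);a=np.degrees(np.arctan2(Y,X))%360
    for lo in range(0,360,6):
        k=ok&(a>=lo)&(a<lo+6)&(r>.0248)&(r<.0278)
        print(lo,round(float(np.median(W[k][:,2])*1000),1),round(float((W[k][:,2]>.028).mean()),2),end="; ")
    # outer edge radius per angle for z>.028
    out=[]
    for lo in range(0,360,6):
        k=ok&(a>=lo)&(a<lo+6)&(r<.034)&(W[...,2]>.0285)
        t=np.radians(lo+3); rm=np.percentile(r[k],98); 
        if rm>.0265: out.append([C[0]+rm*np.cos(t),C[1]+rm*np.sin(t)])
    print("\nouter",len(out),np.round(circ(np.array(out)),4))
    z=W[ok&(r<.017)][:,2]; print("seat z",np.median(z))
E
```

```text
((291.1705627441406, 83.74410247802734), (55.50483703613281, 58.6262092590332), 1.0283877849578857)
dark on rim plane [0.5842 0.0673 0.0164] seat plane [0.5843 0.0675 0.0168]
0 33.2 1.0; 6 33.3 1.0; 12 33.1 1.0; 18 33.5 1.0; 24 33.1 1.0; 30 10.2 0.0; 36 10.4 0.0; 42 10.4 0.0; 48 10.5 0.0; 54 32.7 0.61; 60 33.3 1.0; 66 32.9 1.0; 72 33.1 1.0; 78 33.1 1.0; 84 33.2 1.0; 90 33.0 1.0; 96 33.2 1.0; 102 33.0 1.0; 108 33.1 1.0; 114 33.2 1.0; 120 33.2 1.0; 126 33.0 1.0; 132 33.4 1.0; 138 32.9 1.0; 144 33.4 0.85; 150 10.3 0.0; 156 10.1 0.0; 162 10.5 0.0; 168 10.4 0.0; 174 33.1 0.62; 180 33.2 1.0; 186 32.6 1.0; 192 33.1 1.0; 198 33.1 1.0; 204 33.1 1.0; 210 33.3 1.0; 216 33.0 1.0; 222 33.0 1.0; 228 33.3 1.0; 234 33.2 1.0; 240 33.4 1.0; 246 33.4 1.0; 252 32.8 1.0; 258 33.3 1.0; 264 33.2 1.0; 270 10.1 0.19; 276 10.2 0.0; 282 9.9 0.0; 288 10.3 0.0; 294 11.0 0.27; 300 33.6 1.0; 306 33.3 1.0; 312 33.6 1.0; 318 33.7 1.0; 324 33.2 1.0; 330 33.1 1.0; 336 33.2 1.0; 342 33.2 1.0; 348 33.1 1.0; 354 33.5 1.0; 
outer 48 [0.5841 0.0677 0.0281]
seat z 0.03075428434604585
```

Request:
move_arm(deltas=[0.044,0.002,0.03,0,0,0.0036,0.3,0.044,0.002,0.03,0,0,0.0036,0.3,0.044,0.002,0.03,0,0,0.0036,0.3])

```text
t: 7.58
tool_pos: [0.584, 0.0239, 0.0802]
orientation: [2.223, 2.219, -0.001]
force: [0.2, -0.3, -0.6]
opening: 0.0357
gripper_force: 6.0
```

```bash
cat > cellm.py <<'E'
from g2 import *
def cellfit(C=(.5842,.0685)):
    st=robot.read_state();im,W,ok=cloud("wrist",st)
    C=np.array(C)
    for it in range(3):
        X=W[...,0]-C[0];Y=W[...,1]-C[1];r=np.hypot(X,Y);a=np.degrees(np.arctan2(Y,X))%360
        out=[]
        for lo in range(0,360,4):
            s=ok&(a>=lo)&(a<lo+4)&(r<.034)&(r>.02)
            k=s&(W[...,2]>.0285)&(W[...,2]<.038)
            if (s&(W[...,2]>.04)).any() or k.sum()<5 : continue
            t=np.radians(lo+2); rm=np.percentile(r[k],97)
            if rm>.0265: out.append([C[0]+rm*np.cos(t),C[1]+rm*np.sin(t)])
        f=circ(np.array(out));
        A=np.array(out); g=A.mean(0)
        from scipy.optimize import least_squares
        f2=least_squares(lambda c:np.hypot(*(A-c).T)-.0281,C).x
        C=f2
    print("TCP",st["tool_pos"].round(4),"n",len(out),"free",np.round(f,4),"fixR",f2.round(4))
if __name__=="__main__":
    s=robot.read_state();glass2(tuple(s["tool_pos"][:2]));cellfit()
E
python3 cellm.py
```

```text
pose [0.584  0.0239 0.0802] f [ 0.25 -0.31 -0.58] open 0.0357
n 2827 / 3266 slope,z [-0.0049 -0.0024  0.0759] mean [0.584  0.0246 0.0759] mid [0.5841 0.0246 0.0759] span [0.0338 0.0337 0.0021]
TCP [0.5845 0.0235 0.0807] n 37 free [0.5843 0.0677 0.0282] fixR [0.5843 0.0678]
```

Request:
move_arm(deltas=[0.0434,0,0.012,0,0,0,0.3,0.0434,0,0.026,0,0,0,0.3,0.0434,0,0.026,0,0,0,0.3,0.0434,0,0.026,0,0,0,0.3])

```text
t: 8.18
tool_pos: [0.5845, 0.0663, 0.0545]
orientation: [2.226, 2.216, 0.0]
force: [-0.6, 0.0, -0.0]
opening: 0.0357
gripper_force: 6.0
```

```bash
python3 - <<'E'
from g2 import *
s=robot.read_state();print(np.degrees(yaw(s)),s["orientation"],s["wrist_torque"]);glass2(tuple(s["tool_pos"][:2]),n="w5")
E
```

```text
-0.25877230165548076 [2.22603947e+00 2.21600818e+00 2.00108869e-04] [-0.1205609   0.0241753   0.03040656]
pose [0.5845 0.0663 0.0545] f [-0.62  0.01 -0.  ] open 0.0357
n 3141 / 3663 slope,z [ 0.003  -0.0014  0.0503] mean [0.5845 0.0675 0.0503] mid [0.5845 0.067  0.0503] span [0.0341 0.0334 0.0021]
```

View pics/w5.png

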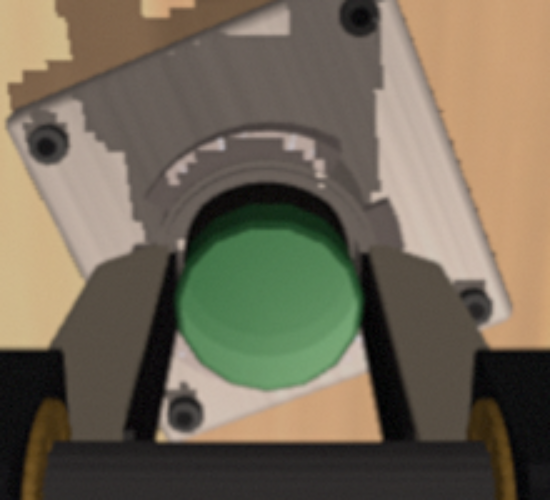

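The glass at (270,295) is centred over the pocket in x, to within about 0.5 mm. I'll lower it slowly.

Request:
move_arm(deltas=[0.0005,-0.0002,0.001,0,0,0.0,0.3,0.0005,-0.0002,0.0025,0,0,0.0,0.3,0.0005,-0.0002,0.004,0,0,0.0,0.3,0.0005,-0.0002,0.005,0,0,0.0,0.3,0.0005,-0.0002,0.005,0,0,0.0,0.3])

```text
t: 8.85
tool_pos: [0.5838, 0.068, 0.0489]
orientation: [-2.225, -2.217, 0.0]
force: [0.5, -0.1, -0.5]
opening: 0.0357
gripper_force: 6.0
```

```bash
python3 - <<'E'
from g2 import *
s=robot.read_state();print(s["wrist_torque"].round(3));glass2(tuple(s["tool_pos"][:2]))
E
```

```text
[-0.109  0.046  0.015]
pose [0.5838 0.068  0.0489] f [ 0.53 -0.1  -0.54] open 0.0357
n 2930 / 3467 slope,z [-0.0019 -0.0078  0.0446] mean [0.5842 0.0694 0.0446] mid [0.5839 0.069  0.0446] span [0.0341 0.0335 0.0022]
```

Request:
move_arm(deltas=[-0.0005,0,0.0006,0,0,0,0.3,-0.0005,0,0.0012,0,0,0,0.3,-0.0005,0,0.0014,0,0,0,0.3])

```text
t: 9.28
tool_pos: [0.5839, 0.0674, 0.0476]
orientation: [-2.225, -2.217, 0.0]
force: [0.5, -0.2, -0.5]
opening: 0.0357
gripper_force: 6.0
```

Request:
move_arm(deltas=[0,0,0.0004,0,0,0,0.3,0,0,0.0008,0,0,0,0.3,0,0,0.0008,0,0,0,0.3])

```text
t: 9.65
tool_pos: [0.584, 0.0674, 0.0473]
orientation: [2.225, 2.217, 0.0]
force: [-2.7, -0.8, 5.8]
opening: 0.0359
gripper_force: 8.9
```

Request:
move_arm(deltas=[0,0,-0.0005,0,0,0,0.3,0,0,-0.0005,0,0,0,0.42,0,0,-0.0005,0,0,0,0.55,0,0,-0.0005,0,0,0,0.6])

```text
t: 10.15
tool_pos: [0.5838, 0.0674, 0.0471]
orientation: [-2.225, -2.217, 0.0]
force: [-0.6, 0.3, 0.1]
opening: 0.0534
gripper_force: 0.0
```

```bash
python3 - <<'E'
from g2 import *
s=robot.read_state();glass2((.5841,.0676))
print(np.degrees(yaw(s)),s["q"][5])
E
```

```text
pose [0.5838 0.0674 0.0471] f [-0.62  0.32  0.1 ] open 0.0534
n 2949 / 3458 slope,z [ 0.0019 -0.0084  0.0426] mean [0.5838 0.0685 0.0426] mid [0.5839 0.068  0.0426] span [0.0326 0.0329 0.0022]
-0.20634005330999258 0.031320463509614746
```

The glass sits flat in the pocket, its top at 42.6 mm. Next I look at the ring from close by.

Request:
move_arm(deltas=[0,0,-0.03,0,0,0,0.6,0,0,-0.065,0,0,0,0.8,0.085,-0.005,-0.065,0,0,0,0.8,0.085,-0.005,-0.065,0,0,0,0.8,0.085,-0.005,-0.065,0,0,0,0.8])

```text
t: 10.82
tool_pos: [0.5789, 0.154, 0.1123]
orientation: [-2.222, -2.22, -0.0]
force: [-0.0, -0.3, -0.3]
opening: 0.0744
gripper_force: 0.0
```

```bash
python3 - <<'E'
from h import *
s=robot.read_state();print(s["tool_pos"],np.degrees(yaw(s)),s["t"])
im,W,ok=cloud("wrist",s);np.savez("w6.npz",im=im,W=W,ok=ok)
C=np.array([.579,.237])
m=ok&(np.hypot(W[...,0]-C[0],W[...,1]-C[1])<.036)
v,u=np.where(m);a,b,c,d=max(v.min()-10,0),v.max()+10,u.min()-10,u.max()+10
print(a,b,c,d);save(cv2.resize(im[a:b,c:d],None,fx=4,fy=4,interpolation=cv2.INTER_CUBIC)[:600,:800],"w6")
from scipy.optimize import least_squares
def edge(z0,z1,rmax,Rk):
    C0=C.copy()
    for _ in range(4):
        X=W[...,0]-C0[0];Y=W[...,1]-C0[1];r=np.hypot(X,Y);t=np.degrees(np.arctan2(Y,X))%360;A=[]
        for lo in range(0,360,5):
            k=ok&(t>=lo)&(t<lo+5)&(r<rmax)&(W[...,2]>z0)&(W[...,2]<z1)
            if k.sum()>4: q=np.percentile(r[k],97);A.append(C0+q*np.array([np.cos(np.radians(lo+2.5)),np.sin(np.radians(lo+2.5))]))
        A=np.array(A);C0=least_squares(lambda c:np.hypot(*(A-c).T)-Rk,C0,loss="soft_l1",f_scale=.0005).x
    print("center",C0.round(4),len(A),np.round(circ(A),4));return C0
Ca=edge(.040,.045,.028,.0238);Cb=edge(.0215,.027,.037,.0333)
i=im.astype(int);red=m&(i[...,0]>1.7*i[...,1])&(i[...,0]>60)
n,l,st,ce=cv2.connectedComponentsWithStats(red.astype(np.uint8))
for j in range(1,n):
    if st[j,4]>2:
        p=W[l==j].mean(0);e=p[:2]-Ca;print(ce[j].round(1),st[j,4],p.round(4),"r",np.hypot(*e).round(4),"ang",np.degrees(np.arctan2(e[1],e[0])).round(1))
E
```

```text
[0.57892292 0.15396991 0.11226493] -0.058108282560898845 10.825
24 155 225 352
center [0.5805 0.2375] 72 [0.5805 0.2375 0.0233]
center [0.5805 0.2376] 72 [0.5805 0.2376 0.0332]
[318.  52.] 21 [0.598  0.2607 0.0242] r 0.0291 ang 52.9
[243.5  85.7] 14 [0.5518 0.241  0.0241] r 0.0289 ang 173.1
[307.  134.5] 16 [0.5919 0.2107 0.0242] r 0.0291 ang -66.9
```

View pics/w6.png

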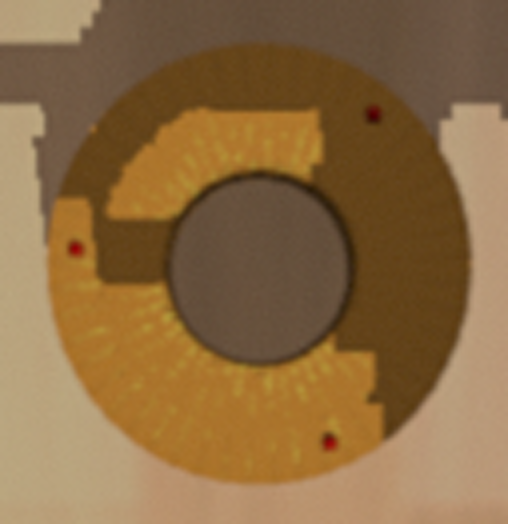

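The crop shows three red dots at (373,115), (75,248) and (329,441), so the pins are at 53° mod 120 and the gaps at about 43.5°. I'll grip the ring.

Request:
move_arm(deltas=[0.0835,0.0016,0,0,0,-0.1755,0.8,0.0835,0.0016,0.02,0,0,-0.1755,0.8,0.0835,0.0016,0.05,0,0,-0.1755,0.75,0.0835,0.0016,0.0745,0,0,-0.1755,0.7,0.0835,0.0016,0.0758,0,0,-0.1755,0.65,0.0835,0.0016,0.0758,0,0,-0.1755,0.62])

```text
t: 11.62
tool_pos: [0.5811, 0.2348, 0.0363]
orientation: [-2.024, -2.403, 0.001]
force: [-0.3, 0.8, -1.6]
opening: 0.0668
gripper_force: 6.0
```

```bash
python3 - <<'E'
from h import *
s=robot.read_state();print({k:np.round(v,4) for k,v in s.items() if k not in("joint_torque","dq")},np.degrees(yaw(s)))
E
```

```text
{'t': np.float64(11.625), 'q': array([ 3.0240e-01,  3.6730e-01,  1.5780e+00, -2.0000e-04,  1.1972e+00,
        1.3170e-01]), 'tool_pos': array([0.5811, 0.2348, 0.0363]), 'orientation': array([-2.0236e+00, -2.4026e+00,  1.4000e-03]), 'force': array([-0.2672,  0.7679, -1.6415]), 'wrist_torque': array([-0.0199,  0.0129,  0.0391]), 'gripper_force': np.float64(5.9881), 'opening': np.float64(0.0668)} 9.78706970924053
```

The fingers stopped at 66.8 mm, which is the skirt rather than the collar. I'll open, rise 5 mm, and correct the position.

Request:
move_arm(deltas=[0,0,0,0,0,0,0.78,0,0,0,0,0,0,0.78,0.0025,-0.0005,-0.005,0,0,0,0.78,0.0025,-0.0005,-0.005,0,0,0,0.65,0.0025,-0.0005,-0.005,0,0,0,0.6])

```text
t: 12.25
tool_pos: [0.5803, 0.2385, 0.0418]
orientation: [2.022, 2.404, 0.001]
force: [-0.1, -0.7, -0.8]
opening: 0.0582
gripper_force: 0.0
```

```bash
python3 - <<'E'
from h import *
s=robot.read_state();print({k:np.round(v,4) for k,v in s.items() if k not in("joint_torque","dq")},np.degrees(yaw(s)))
im,W,ok=cloud("wrist",s);C=np.array([.5805,.2375]);z=W[ok&(np.hypot(W[...,0]-C[0],W[...,1]-C[1])<.05)]
for z0,z1,n in((.038,.046,"collar"),(.018,.028,"skirt")):
    p=z[(z[:,2]>z0)&(z[:,2]<z1)];print(n,len(p),np.median(p,0).round(4),p.min(0).round(4),p.max(0).round(4))
E
```

```text
{'t': np.float64(12.25), 'q': array([ 3.0820e-01,  3.6070e-01,  1.5753e+00, -1.0000e-04,  1.2051e+00,
        1.3610e-01]), 'tool_pos': array([0.5803, 0.2385, 0.0418]), 'orientation': array([2.022e+00, 2.404e+00, 5.000e-04]), 'force': array([-0.1456, -0.6641, -0.7704]), 'wrist_torque': array([-0.158 ,  0.0556, -0.0253]), 'gripper_force': np.float64(0.0), 'opening': np.float64(0.0582)} 9.865088011493054
collar 6010 [0.5805 0.2419 0.0421] [0.5365 0.2142 0.038 ] [0.6212 0.2627 0.046 ]
skirt 4667 [0.5769 0.2568 0.0237] [0.5478 0.208  0.018 ] [0.6131 0.2721 0.028 ]
```

Request:
move_arm(deltas=[0,-0.0003,0,0,0,0,0.45,0,-0.0003,0,0,0,0,0.4,0,-0.0003,0,0,0,0,0.4], squeeze=15)

```text
t: 12.68
tool_pos: [0.5798, 0.2382, 0.0414]
orientation: [-2.022, -2.404, 0.0]
force: [-0.1, -0.3, -1.2]
opening: 0.0479
gripper_force: 15.0
```

```bash
python3 - <<'E'
from h import *
s=robot.read_state();print({k:np.round(v,4) for k,v in s.items() if k not in("joint_torque","dq")},np.degrees(yaw(s)))
E
```

```text
{'t': np.float64(12.675), 'q': array([0.3081, 0.3604, 1.5764, 0.    , 1.205 , 0.1361]), 'tool_pos': array([0.5798, 0.2382, 0.0414]), 'orientation': array([-2.0224e+00, -2.4038e+00,  3.0000e-04]), 'force': array([-0.1491, -0.2594, -1.1899]), 'wrist_torque': array([-0.0116,  0.0625,  0.0147]), 'gripper_force': np.float64(15.0), 'opening': np.float64(0.0479)} 9.848736456128984
```

Request:
move_arm(deltas=[0,0,-0.02,0,0,0,0.4,0,0,-0.0486,0,0,0,0.4,-0.1679,-0.0254,-0.0486,0,0,0.166,0.4,-0.1679,-0.0254,-0.0486,0,0,0.166,0.4,-0.1679,-0.0254,-0.0486,0,0,0.166,0.4,-0.1679,-0.0254,-0.0486,0,0,0.166,0.4,-0.1679,-0.0254,-0.0486,0,0,0.166,0.4])

```text
t: 13.55
tool_pos: [0.5841, 0.0687, 0.0913]
orientation: [2.215, 2.227, 0.002]
force: [0.2, -0.0, -1.5]
opening: 0.0479
gripper_force: 15.0
```

```bash
python3 - <<'E'
from h import *
from scipy.optimize import least_squares
s=robot.read_state();print({k:np.round(v,4) for k,v in s.items() if k not in("joint_torque","dq")},np.degrees(yaw(s)))
im,W,ok=cloud("wrist",s);np.savez("w7.npz",im=im,W=W,ok=ok)
p=s["tool_pos"];m=ok&(np.hypot(W[...,0]-p[0],W[...,1]-p[1])<.038)
z=W[...,2]-(p[2]-.0414)
i=im.astype(int);br=m&(i[...,0]>1.5*i[...,2])&(z>.02)&(z<.027)
print("skirt z",np.median(W[br][:,2])-p[2]+.0414)
# outer silhouette of skirt on camera side
c=max(cv2.findContours(br.astype(np.uint8),0,1)[0],key=cv2.contourArea)[:,0]
q=onplane(c,p[2]-.0414+.0235,s);r=np.hypot(*(q-p[:2]).T);q=q[r>.030]
C=least_squares(lambda a:np.hypot(*(q-a).T)-.0335,p[:2],loss="soft_l1",f_scale=.0004).x;print("center",C.round(4),len(q))
red=m&(i[...,0]>1.7*i[...,1])&(i[...,0]>60)&(z<.03)
n,l,st,ce=cv2.connectedComponentsWithStats(red.astype(np.uint8))
for j in range(1,n):
    if st[j,4]>2:
        w=onplane([ce[j]],p[2]-.0414+.0237,s)[0];e=w-C;print(ce[j].round(1),st[j,4],"r",np.hypot(*e).round(4),"ang",np.degrees(np.arctan2(e[1],e[0])).round(1))
save(im,"w7")
E
```

```text
{'t': np.float64(13.55), 'q': array([2.9700e-02, 2.0380e-01, 1.6659e+00, 5.0000e-04, 1.2707e+00,
       2.4400e-02]), 'tool_pos': array([0.5841, 0.0687, 0.0913]), 'orientation': array([2.2153e+00, 2.2268e+00, 1.9000e-03]), 'force': array([ 0.1726, -0.0092, -1.4802]), 'wrist_torque': array([-0.0343,  0.0767,  0.0118]), 'gripper_force': np.float64(14.9999), 'opening': np.float64(0.0479)} 0.29586279155738887
skirt z 0.0237037574874761
center [0.5842 0.069 ] 179
[329.6 223.4] 27 r 0.0286 ang 43.7
[231.5 245.6] 22 r 0.029 ang 164.3
```

View pics/w7.png

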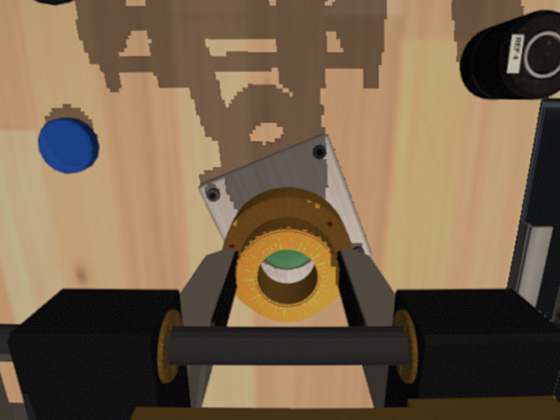

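The ring in hand is at about (287,250), with its pins at about 44°. I'll lower it onto the thread.

Request:
move_arm(deltas=[-0.0009,0,0.005,0,0,0,0.4,-0.0009,0,0.0105,0,0,0,0.4,-0.0009,0,0.014,0,0,0,0.4,-0.0009,0,0.017,0,0,0,0.4,-0.0009,0,0.0185,0,0,0,0.4,-0.0009,0,0.02,0,0,0,0.4])

```text
t: 14.35
tool_pos: [0.5837, 0.0675, 0.0701]
orientation: [2.215, 2.228, 0.0]
force: [-0.3, -0.2, -1.6]
opening: 0.0479
gripper_force: 15.0
```

The ring is already below the flange tops with no force, so the pins are in the gaps. I'll continue to about 24.4 mm.

Request:
move_arm(deltas=[0,0,0.0015,0,0,0,0.4,0,0,0.003,0,0,0,0.4,0,0,0.004,0,0,0,0.4,0,0,0.0043,0,0,0,0.4,0,0,0.0043,0,0,0,0.4])

```text
t: 14.98
tool_pos: [0.5837, 0.0676, 0.0658]
orientation: [2.215, 2.228, -0.0]
force: [-0.2, 0.3, -1.4]
opening: 0.0475
gripper_force: 15.0
```

```bash
python3 - <<'E'
from h import *
s=robot.read_state();print({k:np.round(v,4) for k,v in s.items() if k not in("joint_torque","dq")},np.degrees(yaw(s)))
E
```

```text
{'t': np.float64(14.975), 'q': array([ 0.028 ,  0.2331,  1.6823, -0.    ,  1.2262,  0.0221]), 'tool_pos': array([0.5837, 0.0676, 0.0658]), 'orientation': array([ 2.2149,  2.228 , -0.    ]), 'force': array([-0.1799,  0.2706, -1.385 ]), 'wrist_torque': array([-0.0668,  0.0109, -0.0167]), 'gripper_force': np.float64(14.9997), 'opening': np.float64(0.0475)} 0.3376026247095436
```

Request:
move_arm(deltas=[0,0,0.0005,0,0,0.06,0.4,0,0,0.0008,0,0,0.12,0.4,0,0,0.001,0,0,0.18,0.4,0,0,0.001,0,0,0.24,0.4,0,0,0.001,0,0,0.24,0.4], squeeze=20)

```text
t: 15.6
tool_pos: [0.5837, 0.0676, 0.0649]
orientation: [2.465, 1.947, 0.0]
force: [0.8, 0.0, -1.2]
opening: 0.0481
gripper_force: 20.0
```

```bash
cat > st.py <<'E'
from h import *
s=robot.read_state();print({k:np.round(s[k],4) for k in("t","tool_pos","force","wrist_torque","gripper_force","opening")},"yaw",round(yaw(s),4),"q6",s["q"][5])
E
python3 st.py
```

```text
{'t': np.float64(15.6), 'tool_pos': array([0.5837, 0.0676, 0.0649]), 'force': array([ 0.7577,  0.0423, -1.2184]), 'wrist_torque': array([-0.0757,  0.1164,  0.0107]), 'gripper_force': np.float64(20.0002), 'opening': np.float64(0.0481)} yaw -0.2338 q6 0.26182786747039105
```

Request:
move_arm(deltas=[0,0,0.0003,0,0,0.06,0.4,0,0,0.0006,0,0,0.12,0.4,0,0,0.0008,0,0,0.18,0.4,0,0,0.0008,0,0,0.2,0.4,0,0,0.0008,0,0,0.2,0.4])

```text
t: 16.23
tool_pos: [0.5837, 0.0676, 0.0641]
orientation: [2.647, 1.693, 0.0]
force: [0.4, -0.1, -1.9]
opening: 0.0476
gripper_force: 20.0
```

```bash
python3 st.py
```

```text
{'t': np.float64(16.225), 'tool_pos': array([0.5837, 0.0676, 0.0641]), 'force': array([ 0.4202, -0.0859, -1.9433]), 'wrist_torque': array([-0.0487,  0.174 ,  0.0216]), 'gripper_force': np.float64(20.0), 'opening': np.float64(0.0476)} yaw -0.4327 q6 0.46076096128667815
```

Request:
move_arm(deltas=[0,0,0.0002,0,0,0.04,0.4,0,0,0.0003,0,0,0.08,0.4,0,0,0.0004,0,0,0.1,0.4,0,0,0.0004,0,0,0.1,0.4])

```text
t: 16.73
tool_pos: [0.5838, 0.0676, 0.0638]
orientation: [2.728, 1.558, 0.0]
force: [0.2, -0.3, -0.7]
opening: 0.0479
gripper_force: 20.0
```

```bash
python3 st.py
```

```text
{'t': np.float64(16.725), 'tool_pos': array([0.5838, 0.0676, 0.0638]), 'force': array([ 0.2404, -0.2601, -0.7338]), 'wrist_torque': array([-0.0723,  0.1005,  0.0191]), 'gripper_force': np.float64(20.0), 'opening': np.float64(0.0479)} yaw -0.5332 q6 0.5612104977792955
```

Request:
move_arm(deltas=[0,0,0.0001,0,0,0.05,0.4,0,0,0.0002,0,0,0.1,0.4,0,0,0.0002,0,0,0.15,0.4,0,0,0.0002,0,0,0.15,0.4])

```text
t: 17.23
tool_pos: [0.5839, 0.0676, 0.0637]
orientation: [2.837, 1.349, 0.001]
force: [0.5, -0.1, 0.2]
opening: 0.048
gripper_force: 20.0
```

```bash
python3 st.py
```

```text
{'t': np.float64(17.225), 'tool_pos': array([0.5839, 0.0676, 0.0637]), 'force': array([ 0.4859, -0.0534,  0.2255]), 'wrist_torque': array([-0.0764,  0.0924, -0.0346]), 'gripper_force': np.float64(20.0004), 'opening': np.float64(0.048)} yaw -0.683 q6 0.711000277856069
```

Request:
move_arm(deltas=[0,0,0,0,0,0.05,0.4,0,0,0,0,0,0.1,0.4,0,0,0,0,0,0.1,0.4])

```text
t: 17.6
tool_pos: [0.5838, 0.0676, 0.0636]
orientation: [2.9, 1.207, 0.001]
force: [0.4, -0.5, 0.6]
opening: 0.0477
gripper_force: 20.0
```

```bash
python3 st.py
```

```text
{'t': np.float64(17.6), 'tool_pos': array([0.5838, 0.0676, 0.0636]), 'force': array([ 0.3647, -0.5424,  0.6145]), 'wrist_torque': array([-0.0909,  0.0929,  0.0022]), 'gripper_force': np.float64(20.0005), 'opening': np.float64(0.0477)} yaw -0.7823 q6 0.810365414770937
```

Request:
move_arm(deltas=[0,0,0,0,0,0.05,0.4,0,0,0,0,0,0.1,0.4,0,0,0,0,0,0.1,0.4])

```text
t: 17.98
tool_pos: [0.5838, 0.0676, 0.0636]
orientation: [2.957, 1.061, 0.001]
force: [0.4, 0.6, 0.4]
opening: 0.0478
gripper_force: 20.0
```

```bash
python3 st.py
```

```text
{'t': np.float64(17.975), 'tool_pos': array([0.5838, 0.0676, 0.0636]), 'force': array([0.4432, 0.6329, 0.3984]), 'wrist_torque': array([-0.0471,  0.0839,  0.0082]), 'gripper_force': np.float64(20.0004), 'opening': np.float64(0.0478)} yaw -0.882 q6 0.9100625307235375
```

Request:
move_arm(deltas=[0,0,0,0,0,0.05,0.4,0,0,0,0,0,0.1,0.4,0,0,0,0,0,0.1,0.4])

```text
t: 18.35
tool_pos: [0.5837, 0.0676, 0.0635]
orientation: [3.006, 0.912, 0.0]
force: [1.5, 0.6, -0.2]
opening: 0.0479
gripper_force: 20.0
```

```bash
python3 st.py
```

```text
{'t': np.float64(18.35), 'tool_pos': array([0.5837, 0.0676, 0.0635]), 'force': array([ 1.5492,  0.6072, -0.1696]), 'wrist_torque': array([0.0172, 0.055 , 0.0256]), 'gripper_force': np.float64(20.0004), 'opening': np.float64(0.0479)} yaw -0.9818 q6 1.0098447409370388
```

Request:
move_arm(deltas=[0,0,0.0002,0,0,0.05,0.4,0,0,0.0004,0,0,0.1,0.4,0,0,0.0004,0,0,0.1,0.4])

```text
t: 18.73
tool_pos: [0.5838, 0.0676, 0.0631]
orientation: [3.048, 0.76, 0.001]
force: [1.0, 0.1, -0.0]
opening: 0.0478
gripper_force: 20.0
```

```bash
python3 st.py
```

```text
{'t': np.float64(18.725), 'tool_pos': array([0.5838, 0.0676, 0.0631]), 'force': array([ 1.0471,  0.0959, -0.0371]), 'wrist_torque': array([ 0.0562, -0.0592, -0.0093]), 'gripper_force': np.float64(20.0003), 'opening': np.float64(0.0478)} yaw -1.0818 q6 1.1098185281793187
```

Request:
move_arm(deltas=[0,0,0.0002,0,0,0.05,0.4,0,0,0.00045,0,0,0.1,0.4,0,0,0.00045,0,0,0.1,0.4])

```text
t: 19.1
tool_pos: [0.5839, 0.0677, 0.0628]
orientation: [-3.082, -0.607, -0.001]
force: [1.0, 1.0, 0.1]
opening: 0.0479
gripper_force: 20.0
```

```bash
cat > st2.py <<'E'
from h import *
F=[];T=[]
for _ in range(6):
    robot.read_camera("wrist");s=robot.read_state();F.append(s["force"]);T.append(s["wrist_torque"])
print("avg F",np.mean(F,0).round(3),"T",np.mean(T,0).round(4),"sd",np.std(T,0).round(3),"z",s["tool_pos"].round(4),"yaw",round(yaw(s),4),"t",s["t"])
E
python3 st2.py
```

```text
avg F [2.721 0.902 0.972] T [ 0.1982 -0.2162 -0.0468] sd [0.026 0.047 0.028] z [0.5839 0.0677 0.0628] yaw -1.1832 t 19.4
```

```bash
cat > ringm.py <<'E'
from h import *
s=robot.read_state();im,W,ok=cloud("wrist",s)
C=np.array([.5842,.0680]);i=im.astype(int);r=np.hypot(W[...,0]-C[0],W[...,1]-C[1])
k=ok&(i[...,0]>1.4*i[...,2]);a=np.degrees(np.arctan2(W[...,1]-C[1],W[...,0]-C[0]))
sk=k&(r>.0265)&(r<.0325)&(W[...,2]>.036)&(W[...,2]<.052);print("skirt top z",np.median(W[sk][:,2]).round(4),sk.sum())
co=k&(r>.016)&(r<.0225)&(W[...,2]>.058)&(W[...,2]<.070);print("collar top z",np.median(W[co][:,2]).round(4),co.sum())
red=ok&(i[...,0]>1.7*i[...,1])&(i[...,0]>60)&(r<.036)&(W[...,2]>.035)&(W[...,2]<.053)
n,l,st,ce=cv2.connectedComponentsWithStats(red.astype(np.uint8))
for j in range(1,n):
    if st[j,4]>4:
        e=onplane([ce[j]],.0452,s)[0]-C;print(ce[j].round(1),st[j,4],"r",np.hypot(*e).round(4),"ang",np.degrees(np.arctan2(e[1],e[0])).round(1))
print("yaw",np.degrees(yaw(s)))
if __import__("sys").argv[1:]: save(im,__import__("sys").argv[1])
E
python3 ringm.py w8; python3 st2.py
```

```text
skirt top z 0.0451 2132
collar top z 0.0636 3495
[329.7 223.5] 26 r 0.0279 ang -24.6
[231.4 245.6] 21 r 0.0294 ang 97.4
yaw -67.79207155261781
avg F [3.033 1.48  1.031] T [ 0.2851 -0.3451 -0.0219] sd [0.046 0.042 0.027] z [0.5838 0.0677 0.0627] yaw -1.1839 t 19.75
```

View pics/w8.png

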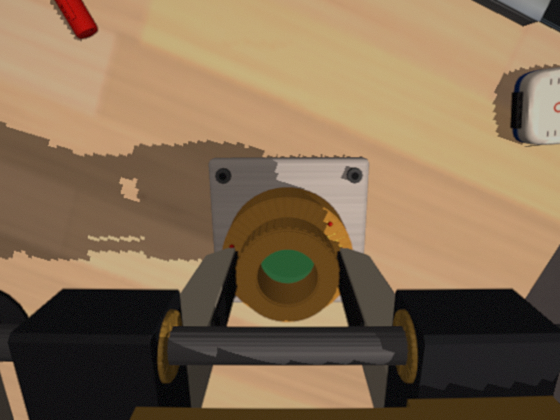

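Request:
move_arm(deltas=[0,0,0.0001,0,0,0.04,0.4,0,0,0.0002,0,0,0.08,0.4,0,0,0.0002,0,0,0.08,0.4])

```text
t: 20.12
tool_pos: [0.5838, 0.0676, 0.0624]
orientation: [3.105, 0.48, 0.0]
force: [3.9, 1.0, 1.7]
opening: 0.0477
gripper_force: 20.0
```

```bash
python3 st2.py
```

```text
avg F [3.616 2.077 0.155] T [ 0.3559 -0.4813 -0.0172] sd [0.021 0.026 0.036] z [0.5838 0.0676 0.0625] yaw -1.2638 t 20.425
```

```bash
python3 ringm.py; python3 ringm.py|head -2
```

```text
skirt top z 0.0447 2226
collar top z 0.0633 3538
[329.6 223.4] 25 r 0.0279 ang -29.3
[231.4 245.6] 21 r 0.0293 ang 92.9
yaw -72.4105852291764
skirt top z 0.0447 2213
collar top z 0.0633 3538
```

Request:
move_arm(deltas=[0,0,0,0,0,0,0.53,0,0,0,0,0,0,0.57,0,0,0,0,0,0,0.6,0,0,0,0,0,0,0.6])

```text
t: 21.02
tool_pos: [0.5834, 0.0675, 0.0622]
orientation: [3.105, 0.48, -0.001]
force: [-0.5, -0.3, 0.3]
opening: 0.0559
gripper_force: 0.0
```

```bash
python3 ringm.py;python3 ringm.py|head -2; python3 st2.py; python3 st.py
```

```text
skirt top z 0.0448 2629
collar top z 0.0633 3519
[330.1 222.7] 25 r 0.028 ang -29.5
[231.3 245.6] 27 r 0.0292 ang 93.5
yaw -72.42977083638691
skirt top z 0.0447 2651
collar top z 0.0633 3532
avg F [-0.236 -0.004  0.126] T [-0.0275  0.1359  0.0122] sd [0.017 0.021 0.037] z [0.5837 0.0676 0.0624] yaw -1.2641 t 21.425
{'t': np.float64(21.425), 'tool_pos': array([0.5837, 0.0676, 0.0624]), 'force': array([-0.2341,  0.0601,  0.26  ]), 'wrist_torque': array([-0.0094,  0.1588,  0.0426]), 'gripper_force': np.float64(0.0), 'opening': np.float64(0.0557)} yaw -1.2641 q6 1.2921447706168783
```

The ring stays at the same height and angle after release. The seat is compressed about 1.3–1.4 mm, which is roughly 9–10 N, so it is snug. I'll retreat and hand in.

Request:
move_arm(deltas=[0,0,0,0,0,0,0.65,0,0,-0.01,0,0,0,0.65,0,0,-0.04,0,0,0,0.7,0,0,-0.1,0,0,0,0.7,0,0,-0.1,0,0,0,0.7,0,0,-0.1,0,0,0,0.7])

```text
t: 22.18
tool_pos: [0.584, 0.0676, 0.1633]
orientation: [3.105, 0.48, 0.002]
force: [0.3, 0.1, -0.3]
opening: 0.0648
gripper_force: 0.0
```

```bash
python3 ringm.py; python3 -c "
from plant import robot
print(robot.close_job())"
```

```text
skirt top z 0.0448 1470
collar top z 0.0633 1479
[314.8 181. ] 10 r 0.028 ang -29.4
[250.4 196.4] 13 r 0.0292 ang 93.3
yaw -72.42937925003504
the job is handed in; nothing more can be done
None
```

The glass lies flat in the cell pocket with the ring screwed down on it at an estimated 9–10 N, judged from how far the sprung seat is pressed in because the wrist torque never showed a clear rise; the arm is clear, the job was handed in at about 22 s, and no verdict came back.

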